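Grease the stone tumbler's bearing

ROBOT

A 6-joint arm with a two-finger parallel gripper is mounted at the origin on the work surface. World frame = base frame: x ahead of the robot, y to its left, z up, the work surface at z = 0. Lengths are in m, angles in degrees, forces in N, time in s.
With the tool pointing down it reaches from about 0.25 to 0.725 m from the base axis. Payload 9.7 kg.
Tool frame: the origin (TCP) lies midway between the tips of the shut fingers; the grasp point (between the pads) lies 19 mm behind it (bot.pinch_z is the distance from the TCP to the grasp point, in m); z points along the fingers, y is the line along which they close (so a half turn about z gives the same grasp; the last joint's range is limited). The gripper opens to 85 mm and grips with 20 to 120 N. Pads are 22 mm wide; open, the fingers measure 114 mm over their backs; the gripper's body (76 mm by 85 mm) begins 54 mm behind the grasp point. The pads swing forward as they close: fully open they stand 13 mm farther back than shut.
Start: joints at [-65.031, 4.979, 10.078, 95.1, 0, 90], TCP at [0.232, -0.499, 0.231] pointing down, gripper open.
Joint ranges: [-179.16, 179.16], [-48.56, 103.87], [-65.8, 70.77], [-126.05, 130.52], [-82.76, 87.17], [-180, 180]. Speed limits (degrees/s): [127.2, 127.2, 147.25, 180, 180, 180].

INTERFACE

Orientations are given as [roll, pitch, yaw] about the fixed x, y, z axes, in that order (R = Rz(yaw) Ry(pitch) Rx(roll)).
In Python, from workcell import sensors, camera, camera_params, ticket, bot gives the robot as it stands.
- The arm moves only by the shell command python3 -m jog 'ROWS' [FORCE]. ROWS is JSON, a list that holds one entry, the list of rows, each a list of 5 numbers: the shift along the world's x, y, z in units of 50 mm (1.0 is 50 mm), then the turn about the world's z in units of 5 degrees (1.0 is 5 degrees), then the opening, from 0 (shut) to 1 (fully open). In form: [[[tx, ty, tz, yaw, grip], ...]]. A call has 1 to 8 rows; each row shifts and turns the commanded pose from where the row before left it; what a row does not reach is not made up. A row lasts 1/10 s, in which the tool goes at most 50 mm and 8.59 degrees, less where a joint would pass 70% of its speed; a pose out of reach is approached as far as the arm can. A call is refused whole if a number of a shift passes 1 or a number of a turn 1, either way. A call with a gripper value outside its range is refused whole. The fingers move at their own pace and stop on an object; FORCE is the grip in N (left out, the last holds). Time passes only in rows, so rows that do not move let the fingers close. It gives the time, the measured TCP pose, the force, the opening and the grip force at its end, in the units of the state.
- sensors.get_obs(): the state, without advancing time (a new reading comes with each control period).
- camera(name): name is "scene" or "top" or "wrist"; returns the picture (480x640x3 uint8, blue, green, red); there is no depth.
- camera_params(name): a dict with "fx", "fy", "cx", "cy" (pixels), "T" (4x4, takes a point from camera to world coordinates); the wrist camera has in their place "tool_from_camera" (4x4, takes a point from camera to tool coordinates, whose origin is the TCP and whose axes are the flange's). Camera axes: x right, y down, z forward; pixel columns grow to the right and rows downward; lengths in m; the calibration is good to about 2 mm. A picture is of the moment at which its call begins: read the wrist's pose just before it. camera_params takes no time and is no camera call.
- ticket.job_done(): hands the job in; it is judged then, once.
The state is a dict: "time": time; "q": joint angles; "qd": joint speeds; "joint_efforts": joint torques, N m; "ee_pos": TCP position; "tcp_rot": TCP orientation; "wrist_force": force on the tool from outside, world axes, zero at the start; "torque": the same for the moment, N m; "opening": finger opening in m; "grasp_force": force on a finger pad.
Only numpy, scipy, OpenCV 4.12 (cv2) and the standard library are available. Lean on these libraries where they do the work, as an engineer would, in place of code of your own. Each camera call takes 0.05 s, during which the arm holds its last target. There are 200 camera calls.

TASK

Take the red push-type grease gun out of the wooden rack and grease the stone tumbler's front bearing whose nipple has had its red dust cap taken off: set the coupler squarely, in line with the slanting nipple, and press until it snaps over the head. Keep pushing so that the barrel slides most of the way down on its spring-loaded nozzle, without ramming it, and hold it pressed down like that for at least two seconds; finish still gripping the gun and holding it pressed on the nipple. Leave everything else on the bench where it is.

Things in the scene. Friction and masses are not known exactly. Their poses are not given: they have to be found in the camera images.
- gun_center (a point): Middle of the barrel (red, aluminium-banded, 34 mm thick, 105 mm long) of the round grease gun, about 0.32 kg, upright in the rack. z: along its axis from nozzle to rear end (up in the rack). Towards the nozzle: barrel ends at 52.5 mm, then a collar 23 mm thick, 18 mm long (in the rack's hole), nozzle tube, coupler mouth at 129.5 mm. Grip it 10 to 25 mm above this point, fingers along the axis.
- coupler_seat (a point): Where the nipple head's centre lies in the coupler once snapped on: on the gun's axis, 117.5 mm from gun_center to the nozzle end (nozzle fully out). Bell mouth, 22 mm outside, 19 mm inside, narrowing to a 12.4 mm bore, opens 12 mm beyond it. Four spring jaws ride over the head and close behind it at about 10 N. The tip has about 3 mm of sideways play.
- gun_nozzle (a joint): How far the nozzle has slid into the barrel against its spring: 0 m (fully out) to 0.016 m (stop). The spring needs 10 N to start moving and 18 N at the stop.
- gun: The grease gun as a whole; its origin is the shoulder where the barrel's front end meets the rack's top, on the gun's axis, 52.5 mm below gun_center; z as for gun_center.
- nipple: Bare brass grease nipple to be greased, on the left or the right front bearing of the tumbler. Origin: centre of its 10 mm ball head, about 0.107 m above the bench; z points outwards along its axis, 30 degrees (0.524 rad) from vertical, leaning to the tumbler's front (the robot's side). Neck 5 mm thick; its 15 mm hexagon starts 13.5 mm below the head's centre.
- bearing_due: Green cast pillow-block bearing that carries this nipple: 127 mm long (its x), 38 mm wide (along the shaft, its y), 65 mm high. Origin at the centre of its underside, on the tumbler's 30 mm high frame; its -x end faces the robot. Fixed.
- nipple_capped: The nipple of the other front bearing, 220 mm away along the shaft; the same, but covered by a red dust cap (19 mm in diameter). Not to be greased. Axes as for nipple.
- tumbler: Stone tumbler, fixed: steel frame 300 mm (x) by 260 mm (y), two rollers on pillow-block bearings, a black drum on top (172 mm diameter, 150 mm long, its top 230 mm above the bench), yellow belt guard at its -y end. Origin under the frame's centre; its front (-x) faces the robot. All bearings but one have red dust caps.
- rack: Wooden bench rack, fixed: board 75 mm (x) by 160 mm (y), its top 105 mm above the bench. Origin on the bench under its centre; the gun's hole (26 mm) is at x = 0, y = -40 mm; a stubby black and yellow screwdriver stands at y = +50 mm, its handle 24 mm thick and rising 45 mm above the board.
- tape: Yellow roll of masking tape lying flat, 96 mm diameter, 24 mm high. Bystander; origin at the centre of its underside.
- mould_a: Black half-round casting mould, an open bowl 68 mm wide, 30 mm high. Bystander; origin at its underside.
- mould_b: Black half-round casting mould, an open bowl 60 mm wide, 27 mm high. Bystander; origin at its underside.
- paint_jar: Cream jar with white lid, 66 mm diameter, 85 mm high. Bystander; origin at its underside.
- syringe: Clear plastic syringe lying down, 140 mm long, 42 mm at its finger flange. Bystander; origin under the barrel.
- dust_cap: Small red plastic dust cap taken off the nipple, standing on the bench, 19 mm diameter, 22 mm high. Bystander; origin at its underside.
There are look-alikes about, which are no part of the job. Of the things like the gun, leave any that is purple; of the rest the smaller one is meant.

How it is judged:
By the outcome, as a careful person would: the job done as asked, in the order asked, and still so for the second after the job is handed in, while the arm keeps its last pose, push and grip.
It also fails if it takes over 46 s, if anything falls off the work surface, if the arm or the gripper's body presses on something with over 40 N, if the wrist force passes 120 N, or if a joint passes its speed limit or range.

## Working session

There is one attempt and no reset: what is moved stays moved. The work goes in short steps, Python scripts to look and compute and a shell command to move; the robot and the scene stay as the last step left them, time stands still between calls to the robot, and variables do not carry over. Pictures are saved under pics/ and viewed, at most 10 in all, crops included, and the job is handed in when it is done.

```bash
ls; mkdir -p pics; python3 - <<'E'
from workcell import sensors,camera,camera_params,bot
import cv2
print({k:v for k,v in sensors.get_obs().items()})
print([a for a in dir(bot) if a[0]!='_'],bot.pinch_z)
for n in("scene","top"):
    cv2.imwrite(f"pics/{n}0.png",camera(n));p=camera_params(n);print(n,p)
print(camera_params("wrist"))
E
```

```text
pics
{'time': 0.0, 'q': array([-6.50309596e+01,  5.01284594e+00,  1.00336556e+01,  9.50991170e+01,
        5.65699586e-04,  9.00011827e+01]), 'qd': array([-0.0362614 , -0.05713693,  0.0129007 ,  0.06255317,  0.08616573,
        0.0128871 ]), 'joint_efforts': array([ 1.61461362e-04, -5.20385957e+01,  4.64805937e+01,  1.62647269e-02,
        7.41337999e-05, -6.46389012e-06]), 'ee_pos': array([ 0.23207663, -0.4983862 ,  0.23055916]), 'tcp_rot': array([-1.79921693e+02, -5.64082675e-04,  2.49678570e+01]), 'wrist_force': array([ 0.01776738,  0.50862038, -0.25168952]), 'torque': array([ 0.02554701, -0.04724596, -0.04210575]), 'grasp_force': 0.0, 'opening': 0.08554938678012503}
['PlanningError', 'pinch_z'] 0.0187
scene {'fx': 494.40190769433457, 'fy': 494.40190769433457, 'cx': 323.33623654894086, 'cy': 236.33427650362538, 'T': array([[ 0.56760232,  0.69040253, -0.44852197,  1.07413443],
       [ 0.82329811, -0.47412323,  0.31206952, -0.34797869],
       [ 0.0027989 , -0.54639867, -0.83752054,  1.06001909],
       [ 0.        ,  0.        ,  0.        ,  1.        ]])}
top {'fx': 512.3062679697769, 'fy': 512.3062679697769, 'cx': 321.3248702172926, 'cy': 239.8022826018503, 'T': array([[-0.02158957, -0.98130265,  0.19125638,  0.3169552 ],
       [-0.99961021,  0.02457446,  0.01324832, -0.01707782],
       [-0.01770063, -0.19089581, -0.9814507 ,  1.32609791],
       [ 0.        ,  0.        ,  0.        ,  1.        ]])}
{'fx': 412.7277850303789, 'fy': 412.7277850303789, 'cx': 322.78636309525086, 'cy': 243.43601962077565, 'tool_from_camera': array([[ 5.27589970e-04, -9.58716000e-01, -2.84364825e-01,
         7.23083531e-02],
       [ 9.99999778e-01,  3.90006371e-04,  5.40448363e-04,
         6.06660463e-04],
       [-4.07232399e-04, -2.84365047e-01,  9.58715992e-01,
        -1.42631839e-01],
       [ 0.00000000e+00,  0.00000000e+00,  0.00000000e+00,
         1.00000000e+00]])}
```

```bash
python3 -m jog --help 2>&1 | head -20
```

```text
invalid input: not JSON, or not a number
```

View pics/top0.png

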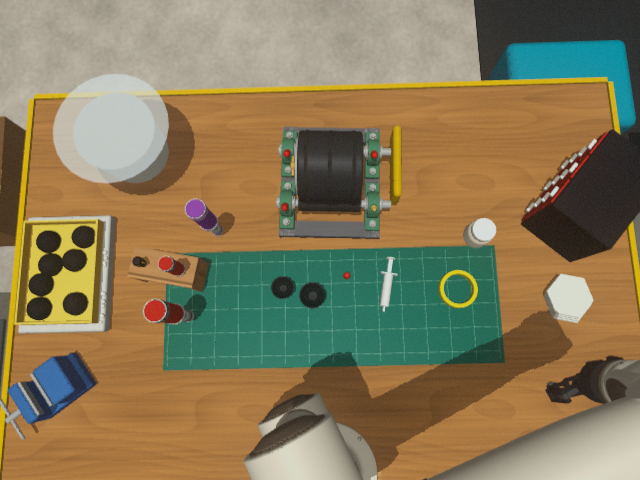

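View pics/scene0.png

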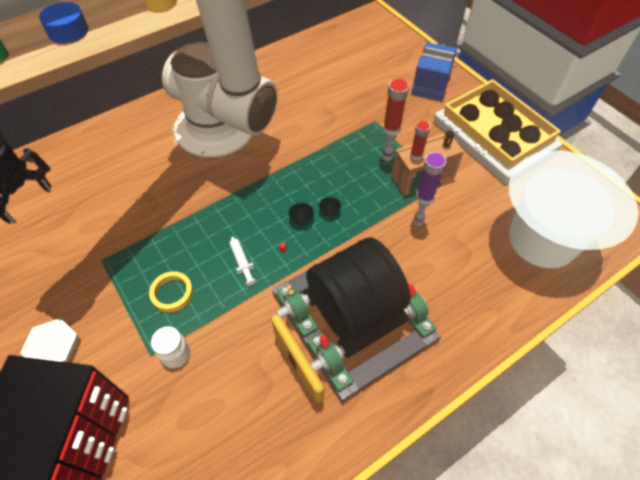

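The guns are the purple one (top view 196,210), the big red one (155,311) and the small red one in the rack (165,264). The rack gun fits: it isn't purple, and it's the smaller of the two reds. The bare nipple looks to be on the front right bearing (top view 372,205; scene view 292,290). I'll confirm both in one enlarged composite.

```bash
python3 - <<'E'
import cv2,numpy as np
t=cv2.imread("pics/top0.png");s=cv2.imread("pics/scene0.png")
def c(im,x,y,w,h,W=400,H=300): return cv2.resize(im[y:y+h,x:x+w],(W,H),interpolation=cv2.INTER_CUBIC)
a=np.hstack([c(t,125,240,100,75),c(t,275,165,120,90)])
b=np.hstack([c(s,380,110,100,75),c(s,265,270,100,75)])
cv2.imwrite("pics/comp1.png",np.vstack([a,b]))
E
```

```text
(no output)
```

View pics/comp1.png

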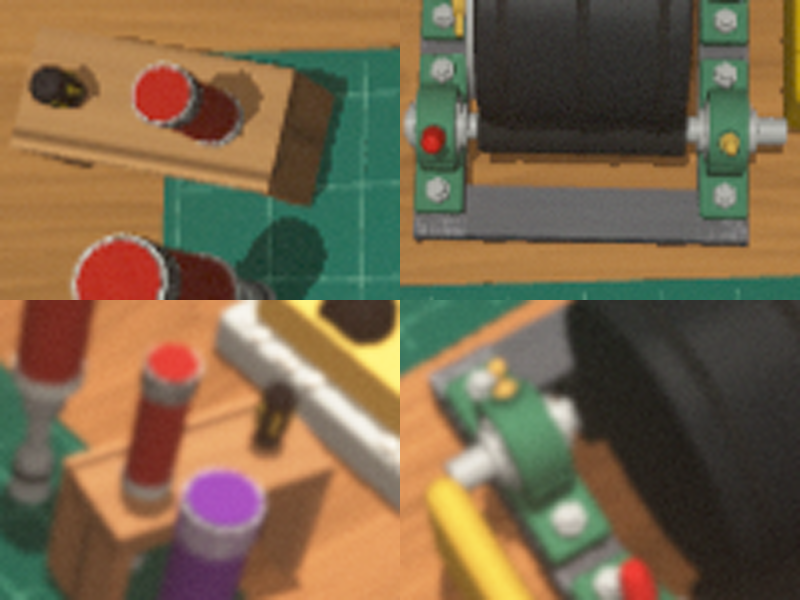

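```bash
cat > h.py <<'E'
import numpy as np
from workcell import camera_params
P={n:camera_params(n) for n in("scene","top")}
def ray(n,u,v):
    p=P[n];R=p["T"][:3,:3];d=R@[(u-p["cx"])/p["fx"],(v-p["cy"])/p["fy"],1];return p["T"][:3,3],d/np.linalg.norm(d)
def at(n,u,v,z):
    o,d=ray(n,u,v);return o+d*(z-o[2])/d[2]
def tri(a,b):
    (o,d),(p,e)=ray("top",*a),ray("scene",*b)
    s=np.linalg.lstsq(np.c_[d,-e],p-o,rcond=None)[0];q,r=o+d*s[0],p+e*s[1];return (q+r)/2,np.linalg.norm(q-r)
E
python3 - <<'E'
from h import *
np.set_printoptions(precision=4,suppress=True)
print("gun",tri((165.75,263.25),(423.25,125.5)),at("top",165.75,263.25,.21))
print("nip",tri((374,207.9),(289.25,287)),at("top",374,207.9,.107),at("scene",289.25,287,.107))
c=at("top",284.6,206.4,.107);print("cap",c)
T=lambda x,y:at("top",125+x/4,240+y/4,.105)
for a in((15,145),(270,190),(45,30),(295,70)):print(T(*a))
f=lambda x,y:at("top",275+(x-400)/3.333,165+y/3.333,.03)
print("frame",f(415,238),f(748,243))
print("big gun",at("top",155,311,.26),"purple",at("top",196,210,.26), "mould/top of drum",at("top",330,165,.23))
E
```

```text
gun (array([0.4917, 0.3457, 0.2092]), np.float64(0.004870991066341743)) [0.4902 0.3432 0.21  ]
nip (array([ 0.6306, -0.1297,  0.1105]), np.float64(0.0029427160460578743)) [ 0.6309 -0.1314  0.107 ] [ 0.6296 -0.1275  0.107 ]
cap [0.6404 0.0879 0.107 ]
[0.477  0.4657 0.105 ]
[0.4462 0.3105 0.105 ]
[0.5471 0.4508 0.105 ]
[0.5187 0.2973 0.105 ]
frame [0.5812 0.1083 0.03  ] [ 0.5708 -0.1492  0.03  ]
big gun [0.3828 0.3459 0.26  ] purple [0.5969 0.2658 0.26  ] mould/top of drum [ 0.701  -0.0254  0.23  ]
```

The crops confirm it. The small red gun stands in the rack next to the screwdriver. The bare brass nipple is on the front right (-y) bearing at top (374,208), and the left one has its red cap at (285,206). The gun axis is at about (0.491, 0.344) with its top at 0.209, as expected. The nipple is at (0.630, -0.130, 0.11), also as expected. Moves can only shift and yaw, so I'll tilt the gun about the pads using the rim of the rack's hole.

```bash
python3 -m jog '[[[0.3,0.9,0.3,0.6,1],[0.3,0.9,0.3,0.6,1],[0.3,0.9,0.3,0.6,1],[0.3,0.9,0.3,0.6,1],[0.3,0.9,0.3,0.6,1],[0.3,0.9,0.3,0.6,1],[0.3,0.9,0.3,0.6,1],[0.3,0.9,0.3,0.6,1]]]'
python3 -m jog '[[[0.3,0.94,0,0.7,1],[0.3,0.94,0,0.7,1],[0.3,0.94,0,0.7,1],[0.3,0.94,0,0.7,1],[0.3,0.94,0,0.7,1],[0.3,0.94,0,0.7,1],[0.3,0.94,0,0.7,1],[0.2,0.94,0,0.7,1]]]'
python3 -c "
from workcell import sensors as s;o=s.get_obs();print(o['q'],o['ee_pos'],o['tcp_rot'])"
```

```text
time: 0.9
ee_pos: [0.3521, -0.1368, 0.3518]
tcp_rot: [180.0, -0.0, 49.1]
wrist_force: [1.4, -0.3, -0.2]
opening: 0.0853
grasp_force: 0.0
time: 1.7
ee_pos: [0.4675, 0.2396, 0.3507]
tcp_rot: [-180.0, 0.0, 77.1]
wrist_force: [1.2, -0.7, -0.1]
opening: 0.0856
grasp_force: 0.0
[ 2.71448718e+01  6.36005274e+00  2.52886331e+01  1.08964046e+02
 -7.18647187e-03  1.30018165e+02] [0.4674629  0.23963483 0.35065555] [-1.79977460e+02  2.83095093e-02  7.71267145e+01]
```

```bash
python3 -m jog '[[[0.16,0.7,0,0.14,1],[0.16,0.7,0,0.13,1],[0.15,0.7,0,0.13,1],[0,0,0,0,1],[0,0,0,0,1]]]'
cat >> h.py <<'E'
import cv2
from scipy.spatial.transform import Rotation as Ro
def wray(o,u,v):
    p=camera_params("wrist");T=np.eye(4);T[:3,:3]=Ro.from_euler("xyz",o["tcp_rot"],degrees=True).as_matrix();T[:3,3]=o["ee_pos"];T=T@p["tool_from_camera"]
    d=T[:3,:3]@[(u-p["cx"])/p["fx"],(v-p["cy"])/p["fy"],1];return T[:3,3],d
def wat(o,u,v,z):
    c,d=wray(o,u,v);return c+d*(z-c[2])/d[2]
def wproj(o,X):
    p=camera_params("wrist");T=np.eye(4);T[:3,:3]=Ro.from_euler("xyz",o["tcp_rot"],degrees=True).as_matrix();T[:3,3]=o["ee_pos"];T=np.linalg.inv(T@p["tool_from_camera"])
    c=T[:3,:3]@np.asarray(X)+T[:3,3];return p["fx"]*c[0]/c[2]+p["cx"],p["fy"]*c[1]/c[2]+p["cy"]
def snap(f):
    import pickle
    from workcell import sensors,camera
    o=sensors.get_obs();im=camera("wrist");cv2.imwrite(f"pics/{f}.png",im);pickle.dump(o,open(f"{f}.pkl","wb"));return o,im
E
python3 -c "
from h import *
o,im=snap('w1');print(o['ee_pos'],o['tcp_rot'],wproj(o,[.491,.344,.21]))"
```

```text
time: 2.2
ee_pos: [0.4906, 0.343, 0.3501]
tcp_rot: [-179.9, 0.1, 79.0]
wrist_force: [1.2, -0.4, -0.5]
opening: 0.0855
grasp_force: 0.0
[0.49062236 0.3429869  0.3501038 ] [-1.79920625e+02  9.40610045e-02  7.90359041e+01] (np.float64(322.7186903659213), np.float64(225.20592090602702))
```

View pics/w1.png

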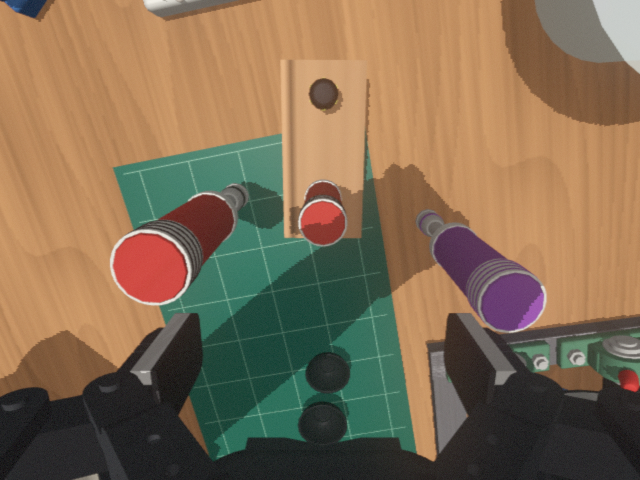

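The picture shows the rack gun's rear end at (323,222), within 3 px of the prediction. The big red gun's rear end is at (155,265) and the purple one's at (507,300). I'll check clearances and refine the position.

```bash
python3 - <<'E'
from h import *
import pickle
o=pickle.load(open('w1.pkl','rb'))
print(wat(o,323,222,.21))
def t2(a,b):
    (c,d),(p,e)=ray("top",*a),wray(o,*b);s=np.linalg.lstsq(np.c_[d,-e],p-c,rcond=None)[0];return (c+d*s[0]+p+e*s[1])/2
print(t2((155,311),(153,267)),t2((196,209),(507,301)))
E
```

```text
[0.49163521 0.34624389 0.21      ]
[0.3838459  0.34829451 0.25129351] [0.60616104 0.27312708 0.23259418]
```

```bash
python3 -m jog '[[[0.02,0.04,-0.9,0,1],[0,0,-0.9,0,1],[0,0,-0.9,0,1],[0,0,-0.7,0,1],[0,0,-0.4,0,1],[0,0,-0.14,0,1],[0,0,0,0,0.3],[0,0,0,0,0.2]]]' 60
python3 -m jog '[[[0,0,0,0,0],[0,0,0,0,0],[0,0,0,0,0],[0,0,0,0,0],[0,0,0,0,0],[0,0,0,0,0]]]' 60
```

```text
time: 3.05
ee_pos: [0.4922, 0.3442, 0.1562]
tcp_rot: [179.9, -0.1, 78.9]
wrist_force: [0.1, -0.8, 0.5]
opening: 0.0592
grasp_force: 0.0
time: 3.65
ee_pos: [0.4919, 0.3448, 0.1559]
tcp_rot: [179.9, -0.1, 79.0]
wrist_force: [-2.3, -0.7, 6.2]
opening: 0.0323
grasp_force: 60.5
```

```bash
python3 -m jog '[[[0,0,0.15,0,0],[0,0,0.3,0,0],[0,0,0.3,0,0],[0,0,0.3,0,0],[0,0,0.2,0,0],[0,0,0.13,0,0],[0,0,0,0,0]]]' 60
python3 -m jog '[[[0,0,0,0,0],[-0.03,-0.17,0,0,0],[-0.03,-0.17,0,0,0],[-0.04,-0.17,0,0,0],[-0.03,-0.16,-0.02,0,0],[-0.03,-0.16,-0.03,0,0],[-0.03,-0.16,-0.04,0,0]]]' 25
```

```text
time: 4.35
ee_pos: [0.4919, 0.3446, 0.224]
tcp_rot: [180.0, -0.0, 79.0]
wrist_force: [-0.3, -0.1, -2.1]
opening: 0.0326
grasp_force: 63.1
time: 5.05
ee_pos: [0.482, 0.2942, 0.219]
tcp_rot: [180.0, -0.0, 79.0]
wrist_force: [0.1, 3.8, -1.6]
opening: 0.0327
grasp_force: 62.8
```

```bash
python3 -m jog '[[[-0.03,-0.17,-0.06,0,0],[-0.04,-0.17,-0.07,0,0],[-0.03,-0.17,-0.08,0,0],[0,0,0,0,0],[0,0,0,0,0]]]' 25
python3 -c "
from h import *
o,im=snap('w2');print(o['ee_pos'],o['wrist_force'])
from workcell import camera
cv2.imwrite('pics/s2.png',camera('scene'));cv2.imwrite('pics/t2.png',camera('top'))
s=cv2.imread('pics/s2.png')[60:210,340:540];t=cv2.imread('pics/t2.png')[210:360,110:310]
a=np.vstack([cv2.resize(s,(400,300)),cv2.resize(t,(400,300))]);cv2.imwrite('pics/c2.png',np.hstack([a,im[:,120:520]]) if 0 else np.hstack([a,cv2.resize(im[:,120:520],(400,480))if 0 else cv2.copyMakeBorder(im[:,120:520],0,120,0,0,0)]))"
```

```text
time: 5.55
ee_pos: [0.4772, 0.269, 0.2082]
tcp_rot: [180.0, 0.0, 78.9]
wrist_force: [0.7, 2.0, -1.4]
opening: 0.0328
grasp_force: 63.9
[0.47724671 0.26896671 0.20819488] [ 0.67881885  2.01688248 -1.41184686]
```

View pics/c2.png

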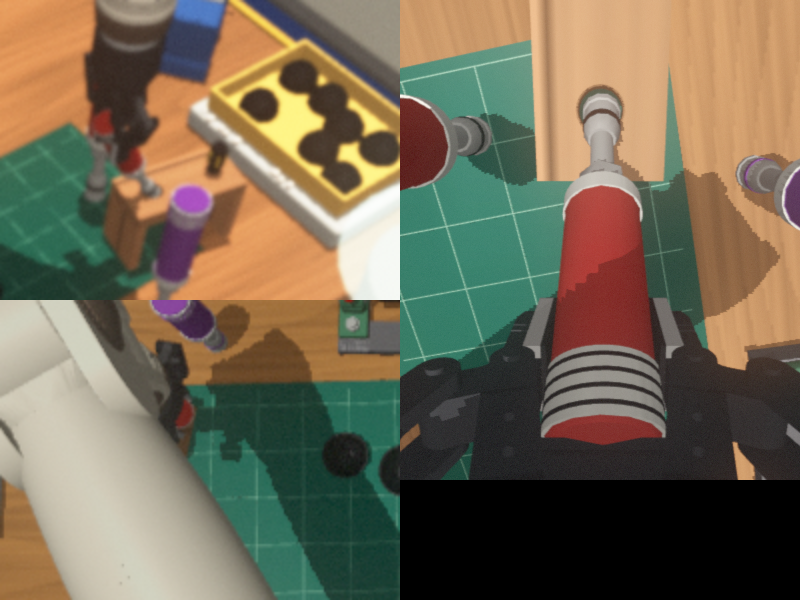

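The gun has turned in the pads as planned. In the wrist view its axis is in line with the fingers and the coupler is near (321,105) in the rack hole's mouth. I'll grip firmly, lift out and look at the tilt.

```bash
python3 -m jog '[[[0,0,0,0,0],[0,0,0.1,0,0],[0,0,0.3,0,0],[0,0,0.4,0,0],[0,0,0.4,0,0]]]' 110
python3 -m jog '[[[0,-0.5,0,-1,0],[0,-0.5,0,-1,0],[0,-0.5,0,-1,0],[0,-0.5,0,-1,0],[0,-0.5,0,-1,0],[0.1,-0.5,0,-1,0],[0.1,-0.5,0,-1,0],[0.1,-0.5,0,-1,0]]]' 110
python3 -m jog '[[[0.1,-0.5,0,-1,0],[0.1,-0.5,0,-1,0],[0.1,-0.5,0,-1,0],[0.1,-0.5,0,-1,0],[0.1,-0.5,0,-1,0],[0.1,-0.5,0,-1,0],[0.1,-0.5,0,-1,0],[0.1,-0.3,0,-1,0]]]' 110
python3 -m jog '[[[0.03,-0.1,-0.05,-0.25,0],[0,0,0,0,0],[0,0,0,0,0],[0,0,0,0,0]]]' 110
python3 -c "
from h import *
o,im=snap('w3');print(o['ee_pos'],o['tcp_rot'],o['wrist_force'])
cv2.imwrite('pics/w3c.png',cv2.resize(im[0:300,180:580],(800,600),interpolation=cv2.INTER_CUBIC))
for th in (28,30,32):
  for a in (69.5,146.5):
    t=np.radians(th);X=o['ee_pos']+Ro.from_euler('xyz',o['tcp_rot'],degrees=True).apply([a/1e3*np.sin(t),0,a/1e3*np.cos(t)-.0187]);print(th,a,wproj(o,X))
print(wproj(o,[.63,-.13,.107]))"
```

```text
time: 6.2
ee_pos: [0.4769, 0.2689, 0.2688]
tcp_rot: [-180.0, 0.1, 79.0]
wrist_force: [0.3, 1.5, -5.1]
opening: 0.0319
grasp_force: 108.1
time: 7.0
ee_pos: [0.492, 0.068, 0.2685]
tcp_rot: [180.0, 0.1, 38.8]
wrist_force: [0.9, -0.7, -8.4]
opening: 0.0322
grasp_force: 108.5
time: 7.8
ee_pos: [0.5319, -0.1225, 0.2682]
tcp_rot: [179.9, 0.1, -1.3]
wrist_force: [0.5, -0.8, -7.9]
opening: 0.032
grasp_force: 108.6
time: 8.2
ee_pos: [0.5335, -0.1248, 0.266]
tcp_rot: [-180.0, 0.0, -2.2]
wrist_force: [-0.5, 0.2, -5.5]
opening: 0.0325
grasp_force: 108.8
[ 0.53348275 -0.12480312  0.26595553] [-1.79997501e+02  5.26669753e-03 -2.15670235e+00] [-0.5174953   0.22054017 -5.49063348]
28 69.5 (np.float64(321.4563002311718), np.float64(212.09465863421633))
28 146.5 (np.float64(321.6962068599738), np.float64(127.82406693686994))
30 69.5 (np.float64(321.4485545737169), np.float64(208.05807011955568))
30 146.5 (np.float64(321.68712302562983), np.float64(119.91285988804078))
32 69.5 (np.float64(321.4403221264543), np.float64(204.07046140766388))
32 146.5 (np.float64(321.67731638277616), np.float64(111.91531277464932))
(np.float64(324.10188186084696), np.float64(84.40375706387638))
```

View pics/w3c.png

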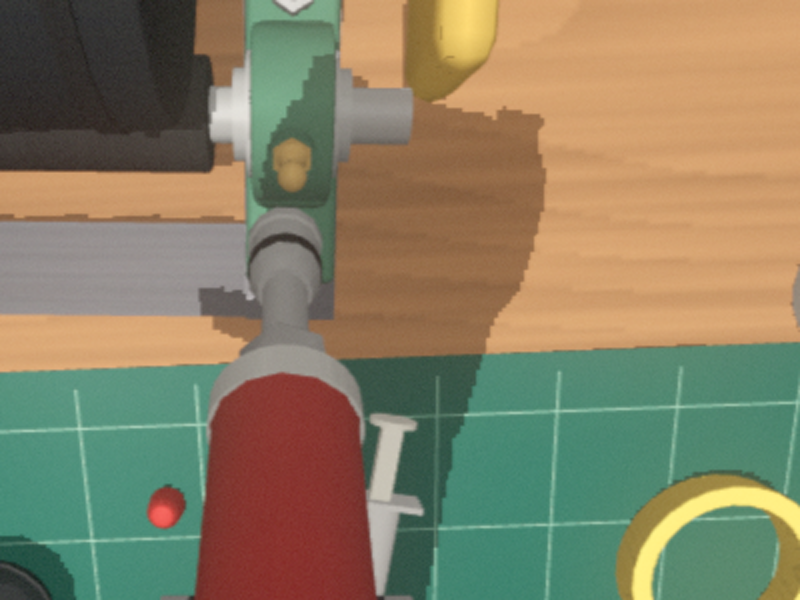

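The nipple's ball is at crop (291,181), full-frame (325.5,90.5), straight ahead of the coupler. The coupler's rim apex is at crop (285,209), full-frame (322.5,104.5), and the barrel's shoulder apex is at crop (285,345). I'll fit the tilt from these.

```bash
cat > fit.py <<'E'
from h import *
import pickle
from scipy.optimize import fsolve
def pt(o,th,a,r):
    t=np.radians(th);p=np.array([a*np.sin(t)+r*np.cos(t),0,a*np.cos(t)-r*np.sin(t)])/1e3-[0,0,.0187]
    return o['ee_pos']+Ro.from_euler('xyz',o['tcp_rot'],degrees=True).apply(p)
E
python3 - <<'E'
from fit import *
o=pickle.load(open('w3.pkl','rb'))
f=lambda x:[wproj(o,pt(o,x[0],x[1]+129.5,11))[1]-104.5,wproj(o,pt(o,x[0],x[1]+52.5,17))[1]-172.5]
th,g=fsolve(f,[30,17]);print("theta,grip",th,g)
for gg in (14,17,20):print(gg,[fsolve(lambda x:wproj(o,pt(o,x[0],gg+129.5,11))[1]-v,30)[0] for v in (103.5,104.5,105.5)],[fsolve(lambda x:wproj(o,pt(o,x[0],gg+52.5,17))[1]-172.5,30)[0]])
n=wat(o,325.5,90.5,.107);print("nip",n)
c,d=wray(o,325.5,90.5);p,e=ray("scene",289.25,287)
s=np.linalg.lstsq(np.c_[d,-e],p-c,rcond=None)[0];print(c+d*s[0],p+e*s[1])
print("mouth",pt(o,30,146.5,0),wproj(o,pt(o,30,146.5,0)))
ax=np.array([-.4995,.021,.866]);print("hex proj",wproj(o,n-ax*.0155))
E
```

```text
theta,grip 28.110786838984097 23.666743193631884
14 [np.float64(30.336533210614206), np.float64(30.08770970269931), np.float64(29.838520310857337)] [np.float64(35.78820400507798)]
17 [np.float64(29.685892804228843), np.float64(29.44057706513003), np.float64(29.194891368767777)] [np.float64(32.964999165778124)]
20 [np.float64(29.066667432755857), np.float64(28.824642209032735), np.float64(28.58224392782302)] [np.float64(30.583804901704227)]
nip [ 0.62604823 -0.13081758  0.107     ]
[ 0.62626403 -0.13084811  0.1037555 ] [ 0.6280885  -0.12680828  0.10383885]
mouth [ 0.6066711  -0.12755462  0.15777607] (np.float64(321.68712302562983), np.float64(119.91285988804078))
hex proj (np.float64(325.44068145683224), np.float64(80.26755090520635))
```

```bash
sed -i 's/def pt(o,th,a,r)/def pt(o,th,a,r,P=18.7)/; s/-\[0,0,.0187\]/-[0,0,P\/1e3]/' fit.py; python3 - <<'E'
from fit import *
o=pickle.load(open('w3.pkl','rb'))
for r1 in (171,172.5,174):
  f=lambda x:[wproj(o,pt(o,x[0],x[1]-1.5+129.5,11,x[1]))[1]-104.5,wproj(o,pt(o,x[0],x[1]-1.5+52.5,17,x[1]))[1]-r1]
  print(fsolve(f,[30,20]))
for P in (19,22,25):print(P,[fsolve(lambda x:wproj(o,pt(o,x[0],P-1.5+128*1+1.5*1-0,11,P))[1]-104.5,30)[0]],pt(o,29,P-1.5+129.5,0,P))
E
```

```text
[26.86860205 31.00659088]
[27.3505317  28.47447893]
[27.83459664 26.02511594]
19 [np.float64(29.330808116692292)] [ 0.6046894  -0.12747993  0.15637988]
22 [np.float64(28.671212455150815)] [ 0.60614283 -0.12753468  0.15675589]
25 [np.float64(28.04267054182406)] [ 0.60759626 -0.12758943  0.15713189]
```

```bash
python3 -m jog '[[[0.06,-0.02,-0.2,0,0],[0.06,-0.02,-0.21,0,0],[0.06,-0.02,-0.21,0,0],[0,0,0,0,0],[0,0,0,0,0],[0,0,0,0,0]]]' 110
python3 -c "
from h import *
from workcell import camera
o,im=snap('w4');print(o['ee_pos'])
s=camera('scene');cv2.imwrite('pics/s4.png',s)
a=cv2.resize(im[40:190,260:390],(400,462),interpolation=cv2.INTER_CUBIC);b=cv2.resize(s[215:331,240:340],(400,462),interpolation=cv2.INTER_CUBIC)
cv2.imwrite('pics/c4.png',np.hstack([a,b]))"
```

```text
time: 8.85
ee_pos: [0.5427, -0.1286, 0.2351]
tcp_rot: [180.0, -0.0, -2.3]
wrist_force: [-0.4, 0.6, -2.1]
opening: 0.0319
grasp_force: 109.0
[ 0.54269378 -0.12860742  0.23512371]
```

View pics/c4.png

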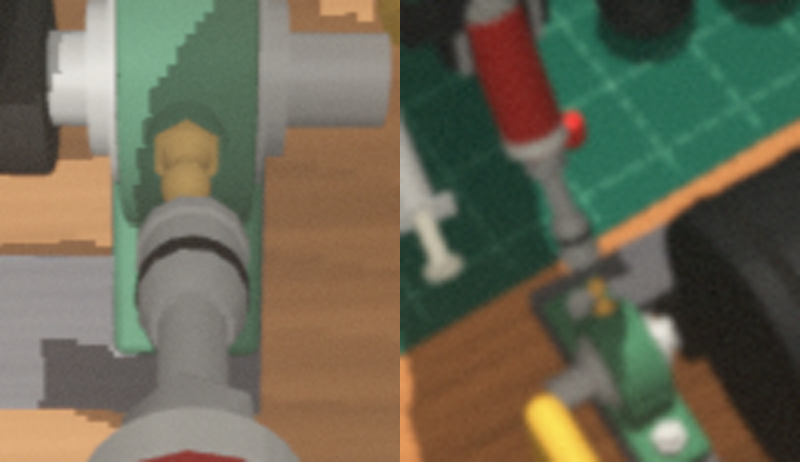

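```bash
python3 - <<'E'
from fit import *
np.set_printoptions(precision=4,suppress=True)
o=pickle.load(open('w4.pkl','rb'))
n=wat(o,260+186/3.077,40+183/3.077,.107);print("nip",n)
ro=40+197/3.077
for P in(19,22,25):
  th=fsolve(lambda x:wproj(o,pt(o,x[0],P+128,11,P))[1]-ro,30)[0];m=pt(o,th,P+128,0,P);d=m-n
  ax=np.array([-.4995,.021,.866]);al=d@ax;print(P,th,m,"along",al,"perp",d-al*ax,"scene mouth",)
  c=P_=None
  T=P_
def sp(X):
  from h import P
  p=P["scene"];c=np.linalg.inv(p["T"])@np.r_[X,1];return p["fx"]*c[0]/c[2]+p["cx"],p["fy"]*c[1]/c[2]+p["cy"]
print("scene: nip",sp(n),"hex",sp(n-ax*.015),"mouth",sp(m),"barrel front",sp(pt(o,29,22+51,0,22)))
E
```

```text
nip [ 0.6281 -0.1312  0.107 ]
19 29.447944043205254 [ 0.6149 -0.1315  0.1261] along 0.02316586064991526 perp [-0.0016 -0.0008 -0.0009] scene mouth
22 28.78537797672644 [ 0.6149 -0.1315  0.1257] along 0.022790740808924907 perp [-0.0019 -0.0008 -0.0011] scene mouth
25 28.154036053726607 [ 0.6149 -0.1315  0.1252] along 0.02243444144601524 perp [-0.0021 -0.0007 -0.0012] scene mouth
scene: nip (np.float64(287.4558572365262), np.float64(287.38085274055527)) hex (np.float64(289.5267506473889), np.float64(292.74914159018334)) mouth (np.float64(283.5267917180584), np.float64(278.93677954394855)) barrel front (np.float64(272.4825582638837), np.float64(249.83590909400075))
```

The coupler is 22.8 mm out from the head and about 2 mm low of its axis; in the enlarged crop the ball at (186,183) is slightly left of the coupler axis at x=193. I'll correct that and advance along the axis, watching the force.

```bash
python3 -m jog '[[[0.06,0.01,-0.06,0,0],[0.06,0.01,-0.08,0,0],[0.06,0,-0.08,0,0],[0,0,0,0,0],[0,0,0,0,0]]]' 115
python3 -m jog '[[[0.04,0,-0.07,0,0],[0.04,0,-0.07,0,0],[0.04,-0.01,-0.07,0,0],[0,0,0,0,0],[0,0,0,0,0]]]' 115
```

```text
time: 9.45
ee_pos: [0.5516, -0.1275, 0.2235]
tcp_rot: [-180.0, 0.0, -2.3]
wrist_force: [-0.4, 0.3, -7.4]
opening: 0.032
grasp_force: 112.8
time: 9.95
ee_pos: [0.5576, -0.1281, 0.2135]
tcp_rot: [180.0, 0.0, -2.3]
wrist_force: [-1.8, 0.9, 1.1]
opening: 0.0321
grasp_force: 112.9
```

```bash
python3 -m jog '[[[0.02,0,-0.035,0,0],[0.02,0,-0.035,0,0],[0.02,0,-0.035,0,0],[0,0,0,0,0],[0,0,0,0,0]]]' 118
python3 -c "
from h import *
o,im=snap('w5');print(o['ee_pos'],o['wrist_force'])"
python3 -m jog '[[[0.02,0,-0.035,0,0],[0.02,0,-0.035,0,0],[0.02,0,-0.035,0,0],[0,0,0,0,0],[0,0,0,0,0]]]' 118
```

```text
time: 10.45
ee_pos: [0.5607, -0.1281, 0.2077]
tcp_rot: [-180.0, 0.0, -2.3]
wrist_force: [0.7, 0.2, -4.8]
opening: 0.0319
grasp_force: 114.1
[ 0.56065357 -0.12808001  0.20767455] [ 0.68369197  0.16849429 -4.82956327]
time: 11.0
ee_pos: [0.5634, -0.1282, 0.2043]
tcp_rot: [180.0, -0.1, -2.3]
wrist_force: [-6.4, 0.6, 6.2]
opening: 0.0323
grasp_force: 114.1
```

```bash
python3 -m jog '[[[0.02,0,-0.035,0,0],[0.02,0,-0.035,0,0],[0,0,0,0,0],[0,0,0,0,0]]]' 118
python3 -c "
from h import *
from workcell import camera
o,im=snap('w6');print(o['ee_pos'],o['wrist_force'])
s=camera('scene');cv2.imwrite('pics/s6.png',s)
a=cv2.resize(im[40:190,260:390],(400,462),interpolation=cv2.INTER_CUBIC);b=cv2.resize(s[215:331,240:340],(400,462),interpolation=cv2.INTER_CUBIC)
cv2.imwrite('pics/c6.png',np.hstack([a,b]))"
```

```text
time: 11.4
ee_pos: [0.5653, -0.1282, 0.201]
tcp_rot: [180.0, -0.1, -2.3]
wrist_force: [-7.6, 0.6, 8.3]
opening: 0.032
grasp_force: 114.1
[ 0.56531784 -0.12822149  0.2010224 ] [-7.56436318  0.55263447  8.30794676]
```

View pics/c6.png

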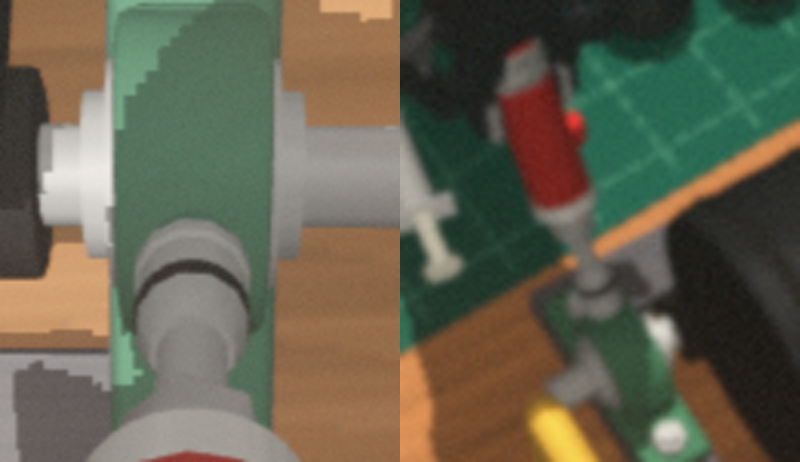

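The coupler sits over the head (crop rim apex (190,218), nipple no longer visible). About 13.7 N along the axis means it has snapped on and the nozzle is in about 7 mm. I'll press on to about 13 mm.

```bash
python3 -m jog '[[[0.017,0,-0.028,0,0],[0.017,0,-0.028,0,0],[0.016,0,-0.028,0,0],[0.016,0,-0.028,0,0],[0,0,0,0,0],[0,0,0,0,0],[0,0,0,0,0]]]' 118
python3 -c "
from h import *
from workcell import camera
o,im=snap('w7');print(o['ee_pos'],o['wrist_force'],o['wrist_force']@[-.5,0,.866]+2.7)
s=camera('scene')
a=cv2.resize(im[40:190,260:390],(400,462),interpolation=cv2.INTER_CUBIC);b=cv2.resize(s[215:331,240:340],(400,462),interpolation=cv2.INTER_CUBIC)
cv2.imwrite('pics/c7.png',np.hstack([a,b]))"
```

```text
time: 12.2
ee_pos: [0.5685, -0.1282, 0.1959]
tcp_rot: [180.0, -0.1, -2.3]
wrist_force: [-8.7, 0.4, 10.8]
opening: 0.0317
grasp_force: 114.3
[ 0.568549   -0.12822806  0.19587527] [-8.71400473  0.43872888 10.79915551] 16.409071036285546
```

View pics/c7.png

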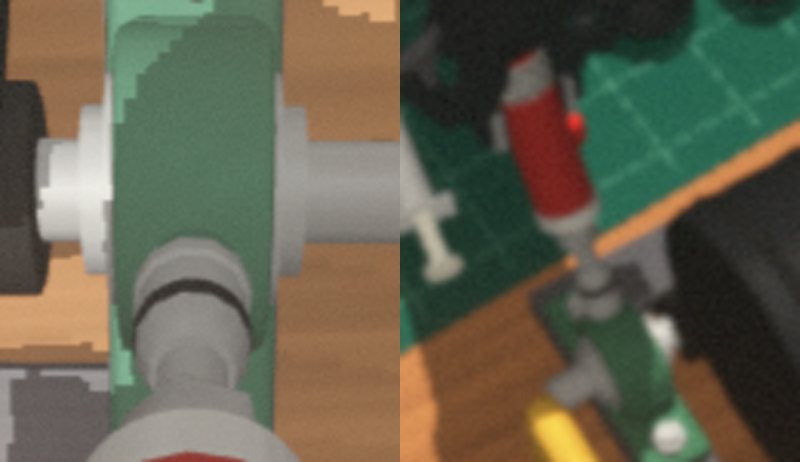

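The coupler stayed on the nipple while the barrel came down (rim apex now at (190,237), barrel edge unmoved). The force of 16.4 N puts the nozzle in about 13 of 16 mm. I'll hold there.

```bash
for i in 1 2 3 4; do python3 -m jog '[[[0,0,0,0,0],[0,0,0,0,0],[0,0,0,0,0],[0,0,0,0,0],[0,0,0,0,0],[0,0,0,0,0],[0,0,0,0,0],[0,0,0,0,0]]]' 118; done | grep -E "time|force|pos"
```

```text
time: 13.1
ee_pos: [0.5685, -0.1283, 0.1959]
wrist_force: [-7.8, -0.5, 11.2]
grasp_force: 114.3
time: 13.9
ee_pos: [0.5685, -0.1283, 0.1959]
wrist_force: [-7.5, 0.5, 11.4]
grasp_force: 114.3
time: 14.7
ee_pos: [0.5685, -0.1283, 0.1959]
wrist_force: [-9.4, 0.1, 10.5]
grasp_force: 114.3
time: 15.5
ee_pos: [0.5686, -0.1283, 0.1959]
wrist_force: [-8.1, 0.1, 11.8]
grasp_force: 114.3
```

```bash
python3 -c "
from workcell import ticket;print(ticket.job_done())"
```

```text
the job is handed in; nothing more can be done
None
```

I handed the job in with the red gun's coupler on the bare front-right nipple, held pressed for over 3 s and still gripped; force and travel point to it having snapped on with the nozzle about 13 of 16 mm in, and I saw nothing else moved, though the judge's result wasn't shown.

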